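Clear the weight off the cover and lock it with the T-head key

ROBOT

A 6-joint arm with a two-finger parallel gripper is mounted at the origin on the work surface. World frame = base frame: x ahead of the robot, y to its left, z up, the work surface at z = 0. Lengths are in m, angles in rad, forces in N, time in s.
With the tool pointing down it reaches from about 0.4 to 0.825 m from the base axis. Payload 7 kg.
Tool frame: the origin (TCP) lies between the finger pads; the fingertips stand robot.tip_reach ahead of it and the grasp point (between the pads) lies 3 mm ahead of it (robot.tip_reach is the distance from the TCP to the fingertips, in m); z points along the fingers, y is the line along which they close (so a half turn about z gives the same grasp; the last joint's range is limited). The gripper opens to 88 mm and grips with 3 to 60 N. Pads are 19 mm wide; open, the fingers measure 130 mm over their backs; the gripper's body (78 mm by 193 mm) begins 47 mm behind the grasp point.
Start: joints at [1.55, 0.359, 0.012, 0, -1.224, -0.288], TCP at [0.205, 0.643, 0.249] pointing down, gripper open.
Joint ranges: [-3.07, 3.07], [-1.43, 2.12], [-1.02, 1.25], [-3.03, 1.67], [-3.05, -0], [-3.03, 3.03]. Speed limits (rad/s): [2.39, 2.39, 3.01, 3.14, 3.14, 3.14].

INTERFACE

Orientations are given as [roll, pitch, yaw] about the fixed x, y, z axes, in that order (R = Rz(yaw) Ry(pitch) Rx(roll)).
In Python, from plant import robot, optics gives the robot as it stands.
- The arm moves only by the tool drive_tool, never from a script. Its argument "rows" is a list of rows, each a list of 3 entries, a list of its own where there are three numbers: the shift along the tool's x, y, z in mm, then the turn, a rotation vector about the tool's x, y, z in degrees, then the gripper's target within -1 to 1 (fully open at 1, half-way at 0, shut at -1). In form: [[[x, y, z], [rx, ry, rz], fingers], ...]. A call has 1 to 10 rows; each row shifts and turns the commanded pose from where the row before left it, along the tool's axes as they then stand; what a row does not reach is not made up. A row lasts 1/8 s, in which the tool goes at most 62.5 mm and 10.7 degrees, less where a joint would pass 70% of its speed; a pose out of reach is approached as far as the arm can. A call with a gripper value outside its range is refused whole. The fingers move at their own pace and stop on an object; "newtons" is the grip in N (left out, the last holds). Time passes only in rows, so rows that do not move let the fingers close. It gives the time, the measured TCP pose, the force, the opening and the grip force at its end, in the units of the state.
- robot.get_state(): the state, without advancing time (a new reading comes with each control period).
- optics.capture(name): name is "scene" or "top" or "wrist"; returns a dict with "image" (420x560x3 uint8, blue, green, red), "fx", "fy", "cx", "cy" (pixels), "T" (4x4, takes a point from camera to world coordinates); the wrist camera has in their place "tool_from_camera" (4x4, takes a point from camera to tool coordinates, whose origin is the TCP and whose axes are the flange's). Camera axes: x right, y down, z forward; pixel columns grow to the right and rows downward; lengths in m; the calibration is good to about 2 mm. A picture is of the moment at which its call begins: read the wrist's pose just before it. There is no depth.
- robot.hand_in(): hands the job in; it is judged then, once.
The state is a dict: "clock": time; "joint_pos": joint angles; "qd": joint speeds; "joint_torque": joint torques, N m; "eef_pos": TCP position; "eef_rot": TCP orientation; "force": force on the tool from outside, world axes, zero at the start; "moment": the same for the moment, N m; "gripper_width": finger opening in m; "finger_force": force on a finger pad.
Only numpy, scipy, OpenCV 4.12 (cv2) and the standard library are available. Lean on these libraries where they do the work, as an engineer would, in place of code of your own. Each camera call takes 0.05 s, during which the arm holds its last target. There are 200 camera calls.

TASK

A weight has been left standing on the slotted steel cover of the instrument base: pick it up by its knob and set it down, not dropped, upright on the floor of the shallow tray beside the smaller weight. Then take the T-head key from its rack, put its head lengthwise through the cover's slot until the collar rests on the cover, turn it a quarter turn so that the head lies across the slot underneath, and let go. Leave the smaller weight, the dark nozzle and the steel ring where they are.

Things in the scene. Friction and masses are not known exactly. Their poses are not given: they have to be found in the camera images.
- slot (a point): Instrument base, fixed: white box 120 x 120 x 50 mm tall, hollow, with a steel cover 10 mm thick on top. The point is the centre of the slot, on the cover's top face; x along the slot (44 mm long), y across it (15 mm wide), z up. With the key's collar resting on the cover its T-head is 4 mm below the cover's underside and turns freely either way, without a stop.
- weight_mid (a point): The weight left standing on the cover, hiding the slot: a plain steel disc 70 mm dia x 22 mm thick with an upright knob 24 mm dia x 36 mm tall on its centre (58 mm tall in all), about 0.7 kg. The point is on its axis, 29 mm above its underside; z is its axis. Take it by the knob.
- key_mid (a point): T-head key, steel, 71 mm tall, 0.15 kg. Upward: head 36 (x) x 10 (y) x 9 mm tall (lowest 4 mm a nose, 30 x 6); shank 10 mm dia x 14; collar 36 mm dia x 6; flat handle 36 (x) x 12 (y) x 42 mm tall, parallel to the head. The point is on its axis 35.5 mm above its foot, 12.5 mm above the collar's underside; the handle's middle is 14.5 mm above the point. z up.
- rack: Grey key rack, fixed: two blocks 50 mm long, 18 mm wide, 16 mm apart, on a 60 x 60 mm foot, 34 mm tall in all. Origin at its underside; x along the gap, z up. The key hangs on the blocks by its collar, T-head down in the gap and along it; it lifts straight out (30 mm up).
- tray: Shallow open stainless tray, fixed, 190 mm (x) x 110 mm (y) x 16 mm tall, walls and floor 3 mm; origin at the centre of its underside. Its +x end is taken by the smaller weight; the rest is free.
- small_weight_mid (a point): the smaller weight that already stands in the tray: steel disc 50 mm dia x 18 mm with a knob 16 mm dia x 22 mm; the point is on its axis, 20 mm above its underside. Leave it.
- die: dark steel nozzle, 40 mm dia, 42 mm tall, standing on the table; origin at its underside. Bystander.
- collar: steel ring 42 mm dia, 18 mm tall, lying on the table; origin at its underside. Bystander.
Not all that is in view belongs to the job. Leave any purple look-alike of the part that bears key_mid alone. What is shaped like the part that bears weight_mid but red is not meant.

How it is judged:
By the outcome, as a careful person would: the job done as asked, in the order asked, and still so for the second after the job is handed in, with the robot touching nothing.
It also fails if it takes over 69 s, if anything falls off the work surface, if the arm or the gripper's body presses on something with over 40 N, if the wrist force passes 120 N, or if a joint passes its speed limit or range.

## Working session

There is one attempt and no reset: what is moved stays moved. The work goes in short steps, Python scripts to look and compute and a tool call to move; the robot and the scene stay as the last step left them, time stands still between calls to the robot, and variables do not carry over. Pictures are saved under pics/ and viewed, at most 10 in all, crops included, and the job is handed in when it is done.

Besides the shell and the picture viewer there is one more tool, called after "Call:" by a JSON object that holds its "op" and its "data". drive_tool: Moves the arm, as the interface text tells. Its arguments: {"type":"object","properties":{"rows":{"type":"array","items":{"type":"array"}},"newtons":{"type":"number"}},"required":["rows"]}

```bash
mkdir -p pics; ls
python3 - <<'E'
from plant import robot, optics
import cv2,numpy as np
print(robot.tip_reach, robot.get_state())
a=optics.capture("scene");b=optics.capture("top")
for n,c in(("scene",a),("top",b)):
    cv2.imwrite(f"pics/{n}0.png",c["image"]); print(n,c["fx"],c["fy"],c["cx"],c["cy"],np.round(c["T"],4).tolist())
E
```

```text
pics
0.022 {'clock': 0.0, 'joint_pos': array([ 1.55011002e+00,  3.59369431e-01,  1.10812589e-02, -3.53270511e-04,
       -1.22409010e+00, -2.88120029e-01]), 'qd': array([ 7.61902628e-05, -1.72558951e-03,  1.44054499e-03,  3.55133488e-04,
       -9.35309451e-04,  9.23683381e-04]), 'joint_torque': array([ 9.08765778e-04, -5.82712841e+01,  2.93042529e+01,  6.99683368e+00,
        6.95352210e-03, -1.65289262e-04]), 'eef_pos': array([0.20501863, 0.64264815, 0.24764313]), 'eef_rot': array([ 3.13998154e+00, -1.31143816e-04, -3.08926534e-01]), 'force': array([-0.40945002,  0.90654031, -0.56034459]), 'moment': array([0.00601468, 0.0292913 , 0.02814907]), 'finger_force': 0.0, 'gripper_width': 0.08775625860126325}
scene 526.3463201158825 526.3463201158825 282.3290329759279 210.50678352733803 [[0.7726, 0.5024, -0.3883, 0.9518], [0.6349, -0.6014, 0.485, -0.6101], [0.0102, -0.6212, -0.7836, 0.9515], [0.0, 0.0, 0.0, 1.0]]
top 500.68927540011117 500.68927540011117 283.9566009081643 209.26800730147568 [[0.0063, -0.995, 0.0994, 0.4058], [-0.9999, -0.0054, 0.0087, -0.0661], [-0.0081, -0.0994, -0.995, 1.3091], [0.0, 0.0, 0.0, 1.0]]
```

View pics/scene0.png

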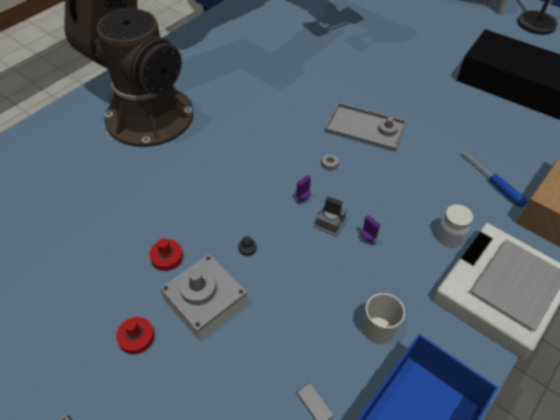

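View pics/top0.png

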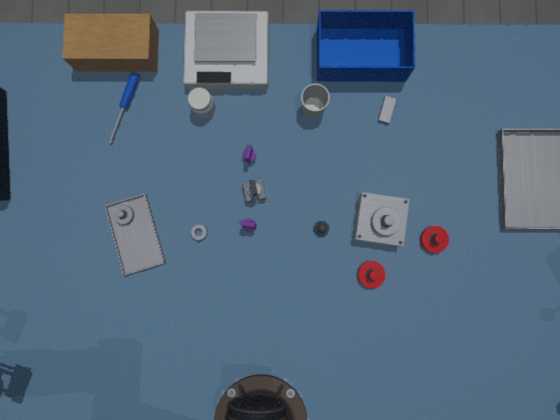

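The scene view shows the base with the steel weight at (200,290), red look-alikes at (166,254) and (135,335), the rack with a dark key at (332,212), purple keys at (304,188) and (371,229), and the tray at (366,127). In the top view these are: base and weight (385,221), reds (371,275) and (434,240), steel key in the rack (255,190), purples (249,154) and (248,225), tray (135,235).
The candidates that fit are the grey weight on the base (not red) and the non-purple key in the rack. I'll confirm both in one crop.

```bash
cat > h.py <<'E'
from plant import robot, optics
import cv2,numpy as np
from scipy.spatial.transform import Rotation as R
def pose():
    s=robot.get_state(); T=np.eye(4); T[:3,:3]=R.from_euler('xyz',s["eef_rot"]).as_matrix(); T[:3,3]=s["eef_pos"]; return T
def cap(n):
    P=pose(); c=optics.capture(n)
    if n=="wrist": c["T"]=P@c["tool_from_camera"]
    return c
def ray(c,uv,z):
    d=c["T"][:3,:3]@np.array([(uv[0]-c["cx"])/c["fx"],(uv[1]-c["cy"])/c["fy"],1]); o=c["T"][:3,3]
    return o+d*(z-o[2])/d[2]
def proj(c,p):
    q=np.linalg.inv(c["T"])@np.append(p,1); return np.array([c["fx"]*q[0]/q[2]+c["cx"],c["fy"]*q[1]/q[2]+c["cy"]])
def tri(c1,u1,c2,u2):
    A=[];b=[]
    for c,u in((c1,u1),(c2,u2)):
        d=c["T"][:3,:3]@np.array([(u[0]-c["cx"])/c["fx"],(u[1]-c["cy"])/c["fy"],1]); d/=np.linalg.norm(d)
        M=np.eye(3)-np.outer(d,d); A.append(M); b.append(M@c["T"][:3,3])
    return np.linalg.lstsq(np.vstack(A),np.hstack(b),rcond=None)[0]
E
python3 - <<'E'
from h import *
a=cap("scene")["image"];b=cap("top")["image"]
def crop(i,u,v): return cv2.resize(i[v-37:v+37,u-50:u+50],(400,296),interpolation=cv2.INTER_CUBIC)
cv2.imwrite("pics/crop1.png",np.vstack([np.hstack([crop(b,382,221),crop(b,250,190)]),np.hstack([crop(a,203,290),crop(b,135,235)])]))
c=cap("top")
for n,uv,z in(("weight knob",(386,221),.108),("key",(254,188),.07),("tray",(135,235),.016),("small",(123,214),.04)): print(n,ray(c,uv,z).round(3))
E
```

```text
weight knob [ 0.499 -0.301  0.108]
key [0.583 0.02  0.07 ]
tray [0.466 0.33  0.016]
small [0.518 0.356 0.04 ]
```

View pics/crop1.png

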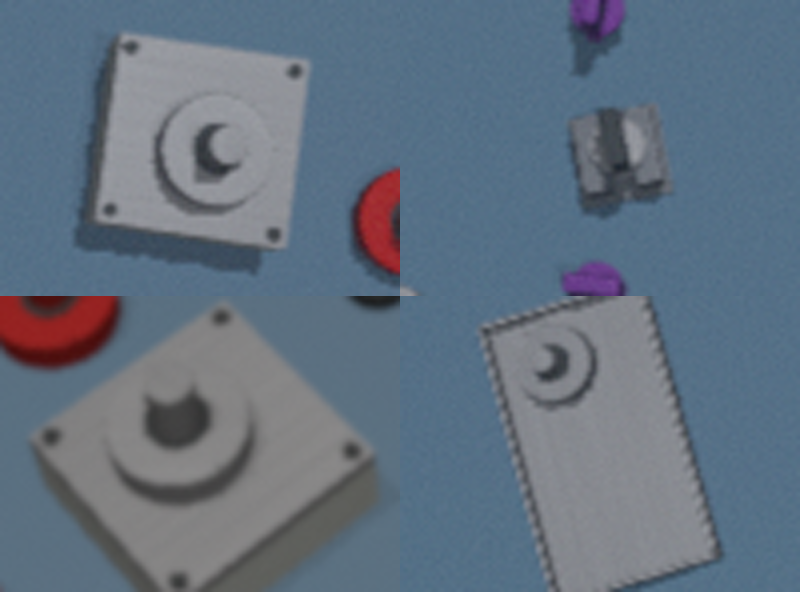

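Confirmed: the steel weight stands on the base at top (388,221), and the grey key hangs in the rack at (255,190). I'll go above the weight.

Call:
{"op": "drive_tool", "data": {"rows": [[[20, 19, 0], [0, 0, 0], 1], [[42, 38.5, 0], [0, 0, 0], 1], [[42, 38.5, 0], [0, 0, 0], 1], [[42, 38.5, 0], [0, 0, 0], 1], [[42, 38.5, 0], [0, 0, 0], 1], [[42, 38.5, 0], [0, 0, 0], 1], [[42, 38.5, 0], [0, 0, 0], 1], [[42, 38.5, 0], [0, 0, 0], 1], [[20, 19, 0], [0, 0, 0], 1], [[26, 56, 0], [0, 0, 0], 1]]}}

```text
clock: 1.5
eef_pos: [0.4385, 0.1869, 0.2485]
eef_rot: [-3.141, -0.0, -0.308]
force: [0.9, -0.1, -0.2]
gripper_width: 0.0875
finger_force: 0.0
```

Call:
{"op": "drive_tool", "data": {"rows": [[[26, 56, 0], [0, 0, 0], 1], [[26, 56, 0], [0, 0, 0], 1], [[26, 56, 0], [0, 0, 0], 1], [[26, 56, 0], [0, 0, 0], 1], [[26, 56, 0], [0, 0, 0], 1], [[26, 56, 0], [0, 0, 0], 1], [[26, 56, 0], [0, 0, 0], 1], [[26, 56, 0], [0, 0, 0], 1], [[0, 0, 0], [0, 0, 0], 1]]}}

```text
clock: 2.62
eef_pos: [0.4992, -0.3065, 0.2474]
eef_rot: [3.141, 0.002, -0.314]
force: [-1.3, 0.3, -0.6]
gripper_width: 0.0878
finger_force: 0.0
```

Run:
```python
from h import *
c=cap("wrist");cv2.imwrite("pics/w1.png",c["image"]); s=robot.get_state();print(s["eef_pos"],s["eef_rot"],s["joint_pos"]);print(c["fx"],np.round(c["tool_from_camera"],3).tolist())
print(proj(c,[.499,-.305,.118]))
```

```text
[ 0.49905395 -0.30465376  0.24759749] [ 3.14149069e+00  1.58833747e-03 -3.12601219e-01] [-2.13890884e-01  2.12781387e-01 -1.93431387e-01 -5.99041854e-05
 -1.16617421e+00  1.47210970e+00]
296.72909226652257 [[-0.001, -0.957, -0.29, 0.078], [1.0, -0.001, -0.001, 0.0], [0.001, -0.29, 0.957, -0.136], [0.0, 0.0, 0.0, 1.0]]
[278.19985393 209.18757678]
```

View pics/w1.png

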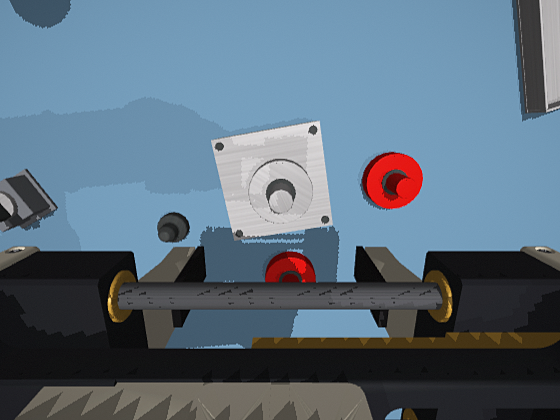

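The wrist view shows the weight's knob at (281,200) and the disc at (280,190) on the white base, which has corners at about (211,139), (320,122), (332,226) and (236,240). The reds are at (392,180) and (290,268).

Run:
```python
from h import *
w=cap("wrist");t=cap("top")
f=lambda u,v:(332+u/4,184+v/4)
print("knob",tri(w,(281,201),t,f(228,147)).round(4))
for a,b in zip([(211,139),(320,122),(332,226),(236,240)],[(120,34),(310,62),(288,247),(95,220)]): print(tri(w,a,t,f(*b)).round(4))
for z in(.108,.118): print(z, ray(w,(281,201),z).round(4), ray(t,f(228,147),z).round(4))
# disc top circle via Hough
g=cv2.cvtColor(w["image"],cv2.COLOR_BGR2GRAY)
for n,lo,hi in(("disc",24,40),("knob",9,16)):
  H=cv2.HoughCircles(g[150:240,230:335],cv2.HOUGH_GRADIENT,1,8,param1=120,param2=14,minRadius=lo,maxRadius=hi)
  if H is not None: 
    for q in H[0][:3]: u=(q[0]+230,q[1]+150); print(n,u,q[2],ray(w,u,.082).round(4),ray(w,u,.072).round(4),ray(w,u,.108).round(4),ray(w,u,.118).round(4))
```

```text
knob [ 0.5008 -0.308   0.103 ]
[ 0.5769 -0.252   0.0504]
[ 0.5584 -0.3703  0.054 ]
[ 0.442  -0.3527  0.0571]
[ 0.4579 -0.2358  0.0489]
0.108 [ 0.503  -0.3073  0.108 ] [ 0.4995 -0.3081  0.108 ]
0.118 [ 0.5056 -0.308   0.118 ] [ 0.4987 -0.3061  0.118 ]
disc (np.float32(281.5), np.float32(191.5)) 31.3 [ 0.5059 -0.3089  0.082 ] [ 0.5037 -0.3082  0.072 ] [ 0.5118 -0.3106  0.108 ] [ 0.514  -0.3112  0.118 ]
disc (np.float32(282.5), np.float32(199.5)) 39.4 [ 0.4974 -0.3072  0.082 ] [ 0.4949 -0.3065  0.072 ] [ 0.504  -0.3091  0.108 ] [ 0.5065 -0.3098  0.118 ]
disc (np.float32(273.5), np.float32(187.5)) 27.2 [ 0.5125 -0.3023  0.082 ] [ 0.5105 -0.3014  0.072 ] [ 0.5178 -0.3046  0.108 ] [ 0.5198 -0.3054  0.118 ]
knob (np.float32(282.5), np.float32(193.5)) 15.4 [ 0.5036 -0.3092  0.082 ] [ 0.5013 -0.3085  0.072 ] [ 0.5096 -0.3109  0.108 ] [ 0.5119 -0.3115  0.118 ]
```

Call:
{"op": "drive_tool", "data": {"rows": [[[4, 2, 15], [0, 0, 0], 1], [[0, 0, 40], [0, 0, 0], 1], [[0, 0, 45], [0, 0, 0], 1], [[0, 0, 30], [0, 0, 0], 1], [[0, 0, 15], [0, 0, 0], 1], [[0, 0, 4], [0, 0, 0], 1], [[0, 0, 0], [0, 0, 0], -1], [[0, 0, 0], [0, 0, 0], -1], [[0, 0, 0], [0, 0, 0], -1], [[0, 0, 0], [0, 0, 0], -1]], "newtons": 45}}

```text
clock: 4.03
eef_pos: [0.503, -0.3059, 0.1]
eef_rot: [-3.142, -0.001, -0.309]
force: [0.3, 0.7, 0.2]
gripper_width: 0.0535
finger_force: 0.0
```

Call:
{"op": "drive_tool", "data": {"rows": [[[0, 0, 0], [0, 0, 0], -1], [[0, 0, 0], [0, 0, 0], -1], [[0, 0, 0], [0, 0, 0], -1]]}}

```text
clock: 4.4
eef_pos: [0.5027, -0.3061, 0.0996]
eef_rot: [3.141, 0.0, -0.309]
force: [-0.9, 2.0, -1.6]
gripper_width: 0.0231
finger_force: 40.3
```

Call:
{"op": "drive_tool", "data": {"rows": [[[0, 0, -5], [0, 0, 0], -1], [[0, 0, -15], [0, 0, 0], -1], [[0, 0, -35], [0, 0, 0], -1], [[0, 0, -40], [0, 0, 0], -1], [[0, 0, -35], [0, 0, 0], -1], [[0, 0, -20], [0, 0, 0], -1], [[0, 0, 0], [0, 0, 0], -1], [[0, 0, 0], [0, 0, 0], -1]]}}

```text
clock: 5.4
eef_pos: [0.5022, -0.3053, 0.2486]
eef_rot: [-3.141, 0.002, -0.309]
force: [0.3, -0.0, -6.0]
gripper_width: 0.0228
finger_force: 45.0
```

Run:
```python
from h import *
w=cap("wrist");t=cap("top")
cv2.imwrite("pics/w2.png",np.vstack([w["image"][60:260,130:430],cv2.resize(t["image"][185:275,95:185],(300,300))]));s=robot.get_state();print(s["eef_pos"],s["force"],s["gripper_width"])
```

```text
[ 0.50212909 -0.30547526  0.24816133] [ 0.27650082 -0.35531423 -6.65913302] 0.023027303406596873
```

View pics/w2.png

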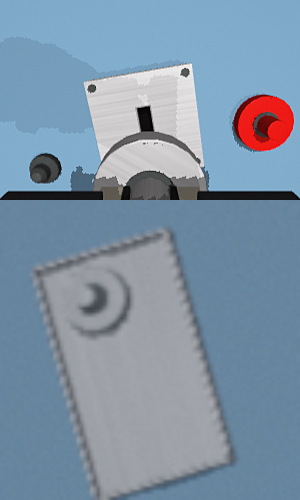

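The weight is held and the slot shows at wrist (275,175), running near-vertically in the image. The tray corners in the enlarged crop are at (35,270), (165,232), (232,460) and (95,497).

Run:
```python
from h import *
t=cap("top")
p=[ray(t,(95+x/3.3333,185+(y-200)/3.3333),.016) for x,y in((35,270),(165,232),(232,460),(95,497))]
p=np.array(p);c=p.mean(0);ax=(p[0]+p[1]-p[2]-p[3])[:2];yaw=np.arctan2(ax[1],ax[0]);print(p.round(3),c,np.degrees(yaw),np.linalg.norm(ax)/2)
e=np.array([np.cos(yaw),np.sin(yaw)]);print("place",c[:2]-.03*e)
sw=ray(t,(95+103/3.3333,185+97/3.3333),.021)[:2];print("small",sw,(sw-c[:2])@e)
tgt=c[:2]-.03*e
P=pose();d=np.append(tgt,P[2,3])-P[:3,3];print("tool shift mm",P[:3,:3].T@d*1000)
```

```text
[[0.541 0.41  0.016]
 [0.571 0.309 0.016]
 [0.394 0.251 0.016]
 [0.365 0.356 0.016]] [0.46803849 0.33169087 0.016     ] 17.556628650364836 0.18498023043918066
place [0.43943592 0.32264142]
small [0.51966639 0.35428497] 0.05603850355199037
tool shift mm [-250.84435926 -579.37671066    0.62953191]
```

Call:
{"op": "drive_tool", "data": {"rows": [[[-10, -23, 0], [0, 0, 0], -1], [[-20, -46, 0], [0, 0, 0], -1], [[-20, -46, 0], [0, 0, 0], -1], [[-20, -46, 0], [0, 0, 0], -1], [[-20, -46, 0], [0, 0, 0], -1], [[-20, -46, 0], [0, 0, 0], -1], [[-20, -46, 0], [0, 0, 0], -1], [[-20, -46, 0], [0, 0, 0], -1], [[-20, -46, 0], [0, 0, 0], -1], [[-20, -46, 0], [0, 0, 0], -1]]}}

```text
clock: 6.8
eef_pos: [0.454, 0.1697, 0.2492]
eef_rot: [3.141, 0.0, -0.309]
force: [2.0, -0.5, -5.4]
gripper_width: 0.0233
finger_force: 45.0
```

Call:
{"op": "drive_tool", "data": {"rows": [[[-20, -46, 0], [0, 0, 0], -1], [[-20, -46, 0], [0, 0, 0], -1], [[-14, -34, 0], [0, 0, 0], -1], [[-7, -16, 0], [0, 0, 0], -1], [[0, 0, 10], [0, 0, 0], -1], [[0, 0, 30], [0, 0, 0], -1], [[0, 0, 40], [0, 0, 0], -1], [[0, 0, 40], [0, 0, 0], -1], [[0, 0, 10], [0, 0, 0], -1], [[0, 0, 0], [0, 0, 0], -1]]}}

```text
clock: 8.05
eef_pos: [0.44, 0.3215, 0.1196]
eef_rot: [3.14, -0.0, -0.309]
force: [0.2, 0.6, -5.6]
gripper_width: 0.0231
finger_force: 45.0
```

Run:
```python
from h import *
s=cap("scene");t=cap("top");w=cap("wrist")
cv2.imwrite("pics/p3.png",np.hstack([cv2.resize(s["image"][70:170,300:430],(390,300)),w["image"][60:360,100:460]]));print(robot.get_state()["eef_pos"])
```

```text
[0.44054363 0.32283502 0.12127396]
```

View pics/p3.png

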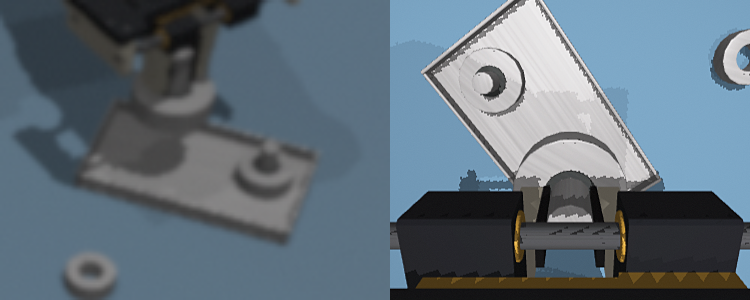

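The weight hangs over the free half of the tray, clear of the small weight at (488,80) in the right half. I'll lower it now.

Call:
{"op": "drive_tool", "data": {"rows": [[[0, 0, 15], [0, 0, 0], -1], [[0, 0, 25], [0, 0, 0], -1], [[0, 0, 15], [0, 0, 0], -1], [[0, 0, 6], [0, 0, 0], -1], [[0, 0, 2], [0, 0, 0], -1], [[0, 0, 1], [0, 0, 0], -1], [[0, 0, 1], [0, 0, 0], -1], [[0, 0, 0], [0, 0, 0], -1]]}}

```text
clock: 9.2
eef_pos: [0.4398, 0.3222, 0.0549]
eef_rot: [-3.141, -0.0, -0.309]
force: [-0.0, -0.9, -6.5]
gripper_width: 0.0231
finger_force: 45.0
```

Call:
{"op": "drive_tool", "data": {"rows": [[[0, 0, 0.7], [0, 0, 0], -1], [[0, 0, 0.7], [0, 0, 0], -1], [[0, 0, 0], [0, 0, 0], -1]]}}

```text
clock: 9.57
eef_pos: [0.4397, 0.3221, 0.0531]
eef_rot: [3.142, 0.0, -0.309]
force: [-0.2, -0.2, -6.0]
gripper_width: 0.0229
finger_force: 45.0
```

Call:
{"op": "drive_tool", "data": {"rows": [[[0, 0, 0.6], [0, 0, 0], -1], [[0, 0, 0.6], [0, 0, 0], -1], [[0, 0, 0], [0, 0, 0], -1]]}}

```text
clock: 9.95
eef_pos: [0.4397, 0.322, 0.0525]
eef_rot: [-3.141, -0.0, -0.309]
force: [-3.6, -1.8, 4.2]
gripper_width: 0.0231
finger_force: 45.0
```

Call:
{"op": "drive_tool", "data": {"rows": [[[0, 0, 0], [0, 0, 0], 1], [[0, 0, 0], [0, 0, 0], 1], [[0, 0, 0], [0, 0, 0], 1], [[0, 0, 0], [0, 0, 0], 1], [[0, 0, 0], [0, 0, 0], 1], [[0, 0, -10], [0, 0, 0], 1], [[0, 0, -40], [0, 0, 0], 1], [[0, 0, -60], [0, 0, 0], 1], [[0, 0, -60], [0, 0, 0], 1], [[0, 0, -28], [0, 0, 0], 1]]}}

```text
clock: 11.2
eef_pos: [0.4405, 0.3228, 0.2549]
eef_rot: [-3.136, -0.002, -0.308]
force: [0.2, 0.6, -0.9]
gripper_width: 0.0878
finger_force: 0.0
```

Call:
{"op": "drive_tool", "data": {"rows": [[[36, 41, 0], [0, 0, 0], 1], [[37, 41, 0], [0, 0, 0], 1], [[37, 41, 0], [0, 0, 0], 1], [[37, 41, 0], [0, 0, 0], 1], [[37, 41, 0], [0, 0, 0], 1], [[37, 41, 0], [0, 0, 0], 1], [[0, 0, 0], [0, 0, 0], 1]]}}

```text
clock: 12.08
eef_pos: [0.5762, 0.0173, 0.2503]
eef_rot: [3.141, -0.0, -0.313]
force: [-0.4, 0.9, -0.6]
gripper_width: 0.0878
finger_force: 0.0
```

Run:
```python
from h import *
w=cap("wrist");t=cap("top")
P=pose();print(P.round(4))
np.savez("k.npz",wT=w["T"],tT=t["T"])
print(proj(w,[.583,.02,.06]))
cv2.imwrite("pics/k4.png",np.vstack([cv2.resize(w["image"][120:260,190:370],(720,560),interpolation=cv2.INTER_CUBIC)]))
cv2.imwrite("pics/tray4.png",t["image"][180:280,95:185])
```

```text
[[ 9.521e-01 -3.057e-01 -0.000e+00  5.754e-01]
 [-3.057e-01 -9.521e-01  1.000e-04  1.980e-02]
 [-0.000e+00 -1.000e-04 -1.000e+00  2.503e-01]
 [ 0.000e+00  0.000e+00  0.000e+00  1.000e+00]]
[275.4568421  188.69267689]
```

View pics/k4.png

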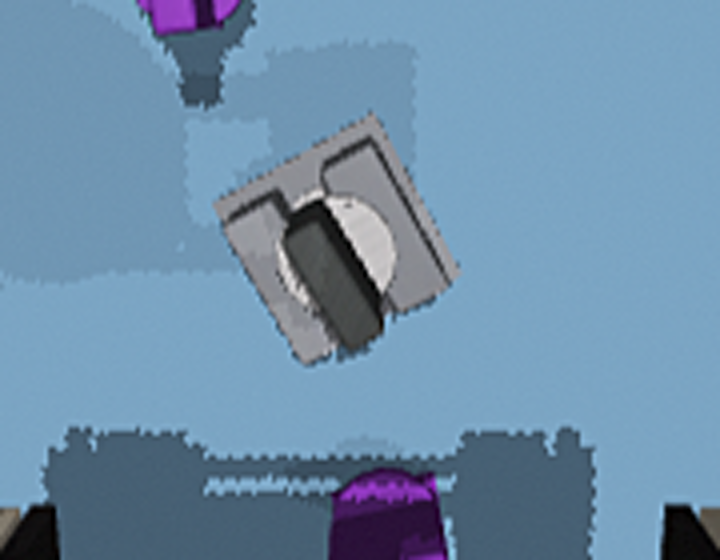

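The grey key's handle top is at crop (336,283), i.e. wrist (274,191). Its collar is at about (340,248), and the rack edges run from (372,115) to (460,270). The purple keys are at the top (190,10) and bottom (385,500).

Run:
```python
from h import *
w=cap("wrist")
f=lambda u,v:(190+u/4,120+v/4)
h=np.array([ray(w,f(*q),.082) for q in((287,240),(318,218),(384,318),(350,352))]);print("handle",h.mean(0),h.round(4).tolist())
ax=h[0]+h[1]-h[2]-h[3];print("yaw",np.degrees(np.arctan2(ax[1],ax[0])),np.linalg.norm(ax)/2)
print("collar",ray(w,f(340,248),.04))
for a,b,z in(((372,115),(460,270),.0),((215,205),(305,362),.0)):
    d=ray(w,f(*a),.01)-ray(w,f(*b),.01);print("rack",np.degrees(np.arctan2(d[1],d[0])),np.linalg.norm(d))
P=pose();print(P[:3,3],np.degrees(robot.get_state()["eef_rot"]))
t=cap("top");
```

```text
handle [0.58525226 0.02320657 0.082     ] [[0.5999, 0.0316, 0.082], [0.6029, 0.0221, 0.082], [0.5722, 0.0139, 0.082], [0.566, 0.0253, 0.082]]
yaw 12.613254236096067 0.03304491485038306
collar [0.58592185 0.02232831 0.04      ]
rack 12.311306613914132 0.05697383498438916
rack 10.334906294833983 0.059218060969544156
[0.57527152 0.0205842  0.25033927] [-1.79982766e+02 -9.08570372e-03 -1.77225397e+01]
```

Call:
{"op": "drive_tool", "data": {"rows": [[[9, -5, 5], [0, 0, 0], 1], [[0, 0, 10], [0, 0, -9.8], 1], [[0, 0, 20], [0, 0, -9.8], 1], [[0, 0, 35], [0, 0, -9.8], 1], [[0, 0, 25], [0, 0, 0], 1], [[0, 0, 10], [0, 0, 0], 1], [[0, 0, 0], [0, 0, 0], 1]]}}

```text
clock: 13.15
eef_pos: [0.5857, 0.0231, 0.1446]
eef_rot: [3.141, 0.001, 0.205]
force: [-0.2, -0.8, 0.4]
gripper_width: 0.0876
finger_force: 0.0
```

Run:
```python
from h import *
w=cap("wrist");P=pose();print(P[:3,3],np.degrees(robot.get_state()["eef_rot"]))
print(proj(w,[.5856,.0228,.082]),proj(w,[.5856,.0228,.04]))
cv2.imwrite("pics/k5.png",cv2.resize(w["image"][120:300,180:380],(800,720)[:2] if 0 else (660,594),interpolation=cv2.INTER_CUBIC))
```

```text
[0.58614999 0.0230913  0.14546668] [ 1.79986457e+02 -3.11588540e-02  1.17478961e+01]
[280.2634705  235.18123898] [280.1957245  217.06155661]
```

View pics/k5.png

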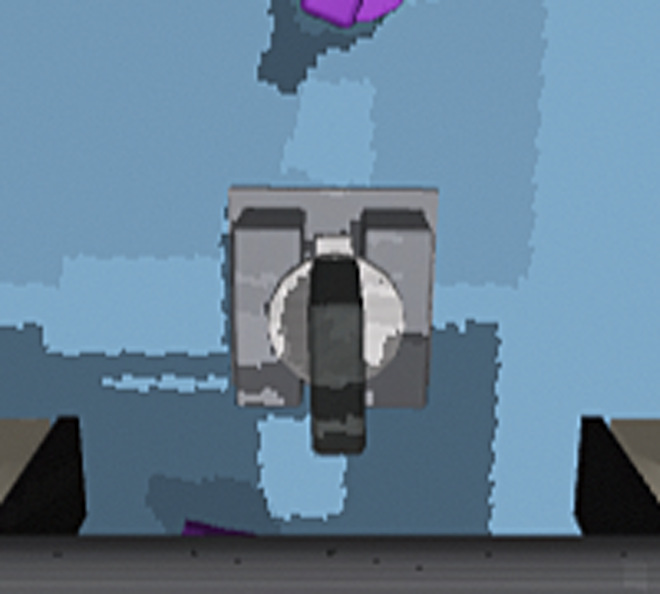

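The key is square to the tool: its handle top is centred at (337,380), which is wrist (282,235) against a predicted (280,235), about 1 mm off in y.

Call:
{"op": "drive_tool", "data": {"rows": [[[0, 1, 20], [0, 0, 0], 1], [[0, 0, 30], [0, 0, 0], 1], [[0, 0, 20], [0, 0, 0], 1], [[0, 0, 8], [0, 0, 0], 1], [[0, 0, 0], [0, 0, 0], 0], [[0, 0, 0], [0, 0, 0], -1], [[0, 0, 0], [0, 0, 0], -1], [[0, 0, 0], [0, 0, 0], -1], [[0, 0, 0], [0, 0, 0], -1], [[0, 0, 0], [0, 0, 0], -1]], "newtons": 45}}

```text
clock: 14.45
eef_pos: [0.5858, 0.0216, 0.067]
eef_rot: [3.142, -0.0, 0.204]
force: [-0.0, -0.1, -0.2]
gripper_width: 0.0338
finger_force: 0.0
```

Call:
{"op": "drive_tool", "data": {"rows": [[[0, 0, 0], [0, 0, 0], -1], [[0, 0, 0], [0, 0, 0], -1], [[0, 0, 0], [0, 0, 0], -1]]}}

```text
clock: 14.82
eef_pos: [0.5858, 0.0216, 0.0669]
eef_rot: [3.142, 0.0, 0.204]
force: [-0.3, -0.0, -0.5]
gripper_width: 0.0115
finger_force: 45.0
```

Call:
{"op": "drive_tool", "data": {"rows": [[[0, 0, -4], [0, 0, 0], -1], [[0, 0, -20], [0, 0, 0], -1], [[0, 0, -45], [0, 0, 0], -1], [[0, 0, -45], [0, 0, 0], -1], [[0, 0, -30], [0, 0, 0], -1], [[-15, 20, 0], [0, 0, 0], -1], [[-32, 43, 0], [0, 0, 0], -1], [[-32, 43, 0], [0, 0, 0], -1], [[-32, 43, 0], [0, 0, 0], -1], [[-32, 43, 0], [0, 0, 0], -1]]}}

```text
clock: 16.08
eef_pos: [0.4825, -0.1971, 0.2101]
eef_rot: [-3.141, 0.001, 0.204]
force: [-0.3, -0.4, -1.6]
gripper_width: 0.0117
finger_force: 45.0
```

Call:
{"op": "drive_tool", "data": {"rows": [[[-32, 43, 0], [0, 0, 0], -1], [[-32, 44, 0], [0, 0, 0], -1], [[0, 0, 15], [0, 0, 10.1], -1], [[0, 0, 35], [0, 0, 10.1], -1], [[0, 0, 15], [0, 0, 0], -1], [[0, 0, 0], [0, 0, 0], -1], [[0, 0, 0], [0, 0, 0], -1]]}}

```text
clock: 16.95
eef_pos: [0.4403, -0.2937, 0.1468]
eef_rot: [3.141, -0.001, -0.145]
force: [0.6, -0.3, -0.5]
gripper_width: 0.0117
finger_force: 45.0
```

Run:
```python
from h import *
w=cap("wrist");P=pose();print(P[:3,3],np.degrees(robot.get_state()["eef_rot"]),robot.get_state()["force"])
cv2.imwrite("pics/s6.png",w["image"]);np.savez("s6.npz",T=w["T"])
```

```text
[ 0.4404402  -0.2936884   0.14702231] [ 1.79977309e+02 -9.10115627e-02 -8.35668075e+00] [-0.49394265  0.8428111  -2.68912967]
```

View pics/s6.png

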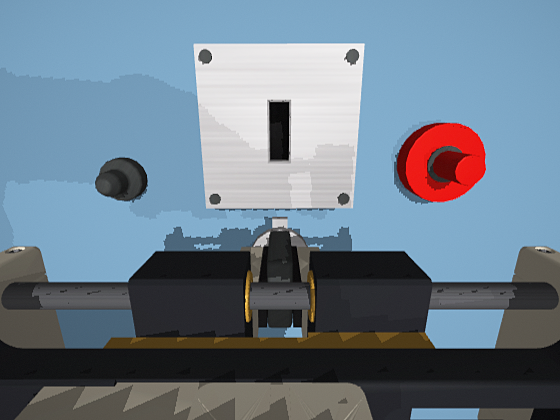

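The wrist view shows the slot at about (268–291, 100–162) and the key's head tip at (280,222). The nozzle is at (120,180) and a red look-alike at (440,160).

```bash
cat > slot.py <<'E'
from h import *
def slot(w,box):
    v0,v1,u0,u1=box
    im=cv2.cvtColor(w["image"],cv2.COLOR_BGR2GRAY)
    m=(im[v0:v1,u0:u1]<150).astype(np.uint8)
    c=max(cv2.findContours(m,0,cv2.CHAIN_APPROX_NONE)[0],key=cv2.contourArea)[:,0]+[u0,v0]
    print("bbox",c.min(0),c.max(0))
    p=np.array([ray(w,q,.05)[:2] for q in c],np.float32)
    r=cv2.minAreaRect(p*1000);print("slot",r); return r
E
python3 - <<'E'
from slot import *
w=cap("wrist");P=pose();r=slot(w,(85,180,240,320))
f=lambda x,y,z:proj(w,(P@[x,y,z,1])[:3])
for n,q in(("foot front",(.015,0,.056)),("headtop front",(.018,0,.047)),("L",(.018,-.005,.047)),("R",(.018,.005,.047)),("collar front",(.018,0,.033)),("collarL",(0,-.018,.027)),("collarR",(0,.018,.027)),("handle top front",(.018,0,-.015))): print(n,f(*q).round(1))
g=cv2.cvtColor(w["image"],cv2.COLOR_BGR2GRAY)
for v in range(213,247,3): print(v,g[v,250:312:2].tolist())
# cover edges
for v in(80,130,180): print(v,np.flatnonzero(np.abs(np.diff(g[v,180:380].astype(int)))>40)+180)
E
```

```text
bbox [268 100] [290 161]
slot ((510.6659851074219, -303.71337890625), (16.334020614624023, 44.822757720947266), 81.958984375)
foot front [279.7 218.1]
headtop front [279.7 218. ]
L [272. 218.]
R [287.4 218. ]
collar front [279.7 225.2]
collarL [249.8 256.8]
collarR [309.6 256.8]
handle top front [279.6 261.1]
213 [151, 151, 151, 150, 151, 151, 151, 151, 150, 152, 151, 150, 151, 160, 166, 165, 164, 165, 165, 166, 166, 166, 164, 167, 166, 150, 151, 150, 151, 150, 150]
216 [150, 149, 151, 151, 150, 151, 151, 129, 131, 155, 155, 141, 137, 135, 149, 148, 146, 147, 144, 167, 166, 165, 165, 165, 166, 166, 167, 166, 167, 167, 167]
219 [164, 166, 157, 166, 166, 166, 167, 179, 93, 95, 84, 173, 188, 182, 180, 180, 179, 177, 176, 166, 166, 165, 165, 166, 165, 164, 166, 165, 165, 165, 166]
222 [165, 165, 164, 166, 165, 166, 166, 176, 93, 97, 94, 182, 210, 204, 201, 202, 203, 199, 201, 164, 164, 165, 166, 165, 167, 166, 164, 164, 165, 164, 164]
225 [165, 164, 165, 167, 144, 147, 151, 89, 95, 97, 94, 183, 210, 204, 206, 208, 209, 206, 203, 163, 165, 165, 165, 165, 164, 165, 165, 165, 165, 166, 166]
[... 344 characters left out ...]
6, 37, 38, 38, 38, 35, 37, 26, 198, 208, 209, 124, 78, 154, 169, 167, 165, 168, 165]
237 [96, 97, 98, 95, 70, 181, 209, 200, 174, 196, 25, 37, 35, 35, 37, 36, 36, 37, 36, 33, 53, 100, 105, 110, 106, 71, 95, 89, 88, 85, 147]
240 [97, 98, 93, 98, 200, 193, 195, 194, 211, 108, 29, 35, 35, 36, 39, 38, 38, 38, 29, 24, 33, 110, 107, 108, 106, 109, 97, 68, 98, 98, 97]
243 [92, 82, 77, 201, 196, 195, 196, 200, 215, 84, 30, 36, 33, 37, 36, 38, 38, 37, 37, 27, 12, 114, 110, 108, 110, 109, 110, 99, 107, 95, 91]
246 [80, 72, 183, 106, 98, 92, 201, 43, 40, 38, 35, 36, 35, 37, 38, 37, 38, 39, 25, 26, 25, 41, 40, 70, 107, 105, 107, 107, 84, 156, 155]
80 [195 361]
130 [199 268 269 288 290 357]
180 [203 354]
```

Call:
{"op": "drive_tool", "data": {"rows": [[[10, 0, 0], [0, 0, 0], -1], [[25, 0, 0], [0, 0, 0], -1], [[25, 0, 10], [0, 0, 0], -1], [[10.5, 0, 15], [0, 0, 0], -1], [[0, 0, 9], [0, 0, 0], -1], [[0, 0, 0], [0, 0, 0], -1], [[0, 0, 0], [0, 0, 0], -1]]}}

```text
clock: 17.92
eef_pos: [0.5091, -0.3041, 0.1124]
eef_rot: [3.141, -0.0, -0.148]
force: [0.2, -0.1, -1.0]
gripper_width: 0.0118
finger_force: 45.0
```

Run:
```python
from h import *
w=cap("wrist");P=pose();print(P[:3,3],np.degrees(robot.get_state()["eef_rot"]))
print([proj(w,p).round(0).tolist() for p in([.5325,-.307,.05],[.489,-.3005,.05])])
cv2.imwrite("pics/s7.png",cv2.resize(w["image"][170:300,200:360],(720,585),interpolation=cv2.INTER_CUBIC))
```

```text
[ 0.50928363 -0.30409616  0.1126215 ] [ 1.79989120e+02 -4.56352702e-02 -8.48950414e+00]
[[279.0, 203.0], [279.0, 261.0]]
```

View pics/s7.png

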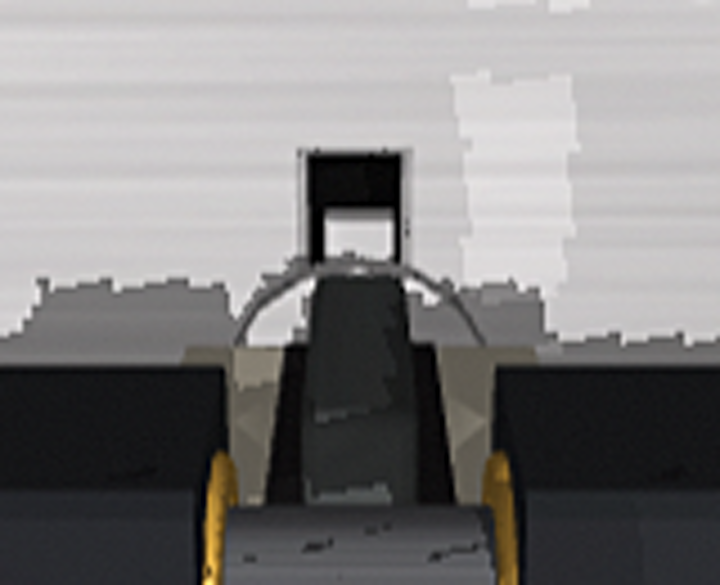

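Before insertion, the head tip spans crop columns 323–395 (centre 359) and the slot spans 302–408 (centre 355). That is about 0.6 mm off in y, with room to spare, so I'll correct it and lower.

Call:
{"op": "drive_tool", "data": {"rows": [[[1, -0.5, 3], [0, 0, 0], -1], [[0, 0, 4], [0, 0, 0], -1], [[0, 0, 4], [0, 0, 0], -1], [[0, 0, 2], [0, 0, 0], -1], [[0, 0, 0], [0, 0, 0], -1]]}}

```text
clock: 18.6
eef_pos: [0.5104, -0.3036, 0.0987]
eef_rot: [-3.142, 0.0, -0.148]
force: [-0.4, 0.8, -1.3]
gripper_width: 0.0116
finger_force: 45.0
```

Call:
{"op": "drive_tool", "data": {"rows": [[[0, 0, 4], [0, 0, 0], -1], [[0, 0, 5], [0, 0, 0], -1], [[0, 0, 3], [0, 0, 0], -1], [[0, 0, 2], [0, 0, 0], -1], [[0, 0, 0], [0, 0, 0], -1]]}}

```text
clock: 19.23
eef_pos: [0.5104, -0.3037, 0.0848]
eef_rot: [-3.142, 0.0, -0.148]
force: [-0.3, 0.5, -1.9]
gripper_width: 0.0121
finger_force: 45.0
```

Call:
{"op": "drive_tool", "data": {"rows": [[[0, 0, 0.7], [0, 0, 0], -1], [[0, 0, 0.7], [0, 0, 0], -1], [[0, 0, 0.4], [0, 0, 0], -1], [[0, 0, 0], [0, 0, 0], -1]]}}

```text
clock: 19.73
eef_pos: [0.5105, -0.3037, 0.0832]
eef_rot: [3.142, -0.0, -0.148]
force: [-0.0, -0.4, -2.6]
gripper_width: 0.0121
finger_force: 45.0
```

Call:
{"op": "drive_tool", "data": {"rows": [[[0, 0, 0.5], [0, 0, 0], -1], [[0, 0, 0.4], [0, 0, 0], -1], [[0, 0, 0], [0, 0, 0], -1]]}}

```text
clock: 20.1
eef_pos: [0.5105, -0.3037, 0.0829]
eef_rot: [3.141, -0.0, -0.148]
force: [-1.5, 2.1, 5.4]
gripper_width: 0.0119
finger_force: 45.0
```

Call:
{"op": "drive_tool", "data": {"rows": [[[0, 0, -0.6], [0, 0, 0], -1], [[0, 0, 0], [0, 0, 6], -1], [[0, 0, 0], [0, 0, 9], -1], [[0, 0, 0], [0, 0, 10], -1], [[0, 0, 0], [0, 0, 10], -1], [[0, 0, 0], [0, 0, 10], -1], [[0, 0, 0], [0, 0, 10], -1], [[0, 0, 0], [0, 0, 10], -1], [[0, 0, 0], [0, 0, 10], -1], [[0, 0, 0], [0, 0, 9], -1]]}}

```text
clock: 21.35
eef_pos: [0.5106, -0.3038, 0.0829]
eef_rot: [-3.141, -0.0, -1.62]
force: [-0.7, 0.4, 1.7]
gripper_width: 0.0119
finger_force: 45.0
```

Call:
{"op": "drive_tool", "data": {"rows": [[[0, 0, 0], [0, 0, 5.5], -1], [[0, 0, 0], [0, 0, 0], -1], [[0, 0, 0], [0, 0, 0], -1]]}}

```text
clock: 21.72
eef_pos: [0.5107, -0.3038, 0.083]
eef_rot: [-3.141, -0.0, -1.708]
force: [1.1, -0.1, 0.6]
gripper_width: 0.0115
finger_force: 45.0
```

Call:
{"op": "drive_tool", "data": {"rows": [[[0, 0, 0.3], [0, 0, 0], -1], [[0, 0, 0], [0, 0, 0], 0], [[0, 0, 0], [0, 0, 0], 0], [[0, 0, 0], [0, 0, 0], 0], [[0, 0, 0], [0, 0, 0], 0], [[0, 0, -5], [0, 0, 0], 0], [[0, 0, -30], [0, 0, 0], 0], [[0, 0, -55], [0, 0, 0], 0], [[0, 0, -40], [0, 0, 0], 0], [[0, 0, 0], [0, 0, 0], 0]]}}

```text
clock: 22.98
eef_pos: [0.5123, -0.3044, 0.217]
eef_rot: [-3.134, -0.001, -1.71]
force: [-0.8, -0.5, -0.8]
gripper_width: 0.0438
finger_force: 0.0
```

Run:
```python
from h import *
w=cap("wrist");t=cap("top");s=cap("scene");P=pose();print(P[:3,3])
u=proj(w,[.5107,-.3037,.098]);print(u)
g=w["image"];k=lambda i:cv2.resize(i,(400,300))
cv2.imwrite("pics/f8.png",np.vstack([np.hstack([k(g[100:310,140:420]),k(t["image"][185:275,75:195])]),np.hstack([k(s["image"][240:345,130:270]),k(s["image"][85:170,310:423])])]))
# handle: dark elongated blob near projected top
x=cv2.cvtColor(g,cv2.COLOR_BGR2GRAY);a,b=int(u[1]),int(u[0]);m=(x[a-50:a+50,b-60:b+60]<70).astype(np.uint8)
for c in cv2.findContours(m,0,2)[0]:
    if cv2.contourArea(c)>80: 
        r=cv2.minAreaRect(c); print((r[0][0]+b-60,r[0][1]+a-50),r[1:])
```

```text
[ 0.51000123 -0.30346681  0.21216503]
[282.1669116  212.99808236]
(323.5, 253.5) ((15.0, 11.0), 90.0)
(235.5, 251.5) ((19.0, 11.0), 90.0)
(282.5, 207.0) ((46.0, 13.0), 90.0)
```

Numerically, the handle's dark blob is at (282.5,207), 46×13 px and aligned with the tool's x axis, so it lies across the slot. My ten views are used up, so I'll check the weight in the tray and the bystanders numerically as well.

Run:
```python
from h import *
t=cap("top");o=cv2.imread("pics/top0.png")
d=cv2.absdiff(t["image"],o).max(2);m=(d>25).astype(np.uint8)
n,l,st,ce=cv2.connectedComponentsWithStats(m)
for i in range(1,n):
    if st[i,4]>12: print("changed",st[i].tolist(),ce[i].round(1))
for nm,p in(("disc top",(.4397,.322,.025)),("knob top",(.4397,.322,.061)),("small",(.5197,.3543,.021)),("slot",(.5107,-.3037,.05))): print(nm,proj(t,p).round(1))
g=cv2.cvtColor(t["image"],cv2.COLOR_BGR2GRAY)[200:285,95:185]
H=cv2.HoughCircles(cv2.resize(g,None,fx=4,fy=4,interpolation=cv2.INTER_CUBIC),cv2.HOUGH_GRADIENT,1,30,param1=80,param2=25,minRadius=35,maxRadius=70)
if H is not None: print([( (a/4+95).round(1),(b/4+200).round(1),r/4) for a,b,r in H[0][:4]])
```

```text
changed [171, 10, 100, 75, 4048] [226.4  46.3]
changed [105, 13, 44, 27, 287] [125.6  24.2]
changed [62, 14, 39, 44, 461] [77.8 30.9]
changed [96, 14, 19, 26, 112] [103.5  24.4]
changed [126, 21, 24, 38, 214] [139.6  40.8]
changed [46, 22, 7, 6, 13] [49.1 24.7]
changed [0, 25, 9, 14, 36] [ 3.7 32.6]
changed [37, 25, 10, 13, 30] [41.4 31.8]
changed [277, 24, 9, 5, 17] [280.4  25.6]
changed [288, 24, 5, 7, 14] [289.8  27.5]
changed [294, 24, 12, 8, 35] [298.9  27.3]
changed [413, 24, 8, 8, 16] [416.2  28.1]
changed [428, 25, 9, 9, 25] [432.   29.1]
changed [494, 25, 11, 9, 34] [499.   28.8]
changed [520, 25, 5, 10, 14] [521.9  29.4]
changed [536, 24, 6, 11, 18] [539.1  29.4]
changed [549, 24, 8, 8, 19] [553.1  27.6]
changed [438, 26, 7, 6, 16] [441.4  28. ]
changed [474, 28, 9, 9, 24] [478.5  31.9]
changed [292, 30, 7, 10, 23] [294.9  34.6]
changed [436, 31, 25, 20, 84] [448.7  41.1]
changed [527, 31, 6, 7, 13] [529.2  33.9]
changed [17, 33, 7, 9, 18] [20.7 37.9]
changed [413, 32, 10, 14, 30] [416.8  38.7]
changed [101, 34, 8, 6, 20] [104.7  36.3]
changed [101, 35, 24, 20, 114] [113.6 
[... 25993 characters left out ...]
6, 14] [392.4 407. ]
changed [397, 404, 6, 9, 14] [399.9 407.6]
changed [17, 406, 6, 7, 13] [ 19.4 408.7]
changed [385, 408, 9, 12, 24] [388.2 413.4]
changed [404, 408, 4, 9, 13] [405.5 412. ]
changed [453, 408, 21, 12, 57] [464.3 414. ]
changed [473, 409, 9, 10, 24] [476.3 413.2]
changed [372, 411, 9, 8, 18] [376.9 414.6]
changed [447, 410, 8, 6, 16] [450.3 412.2]
changed [506, 410, 7, 8, 16] [508.6 413.6]
changed [56, 412, 5, 8, 13] [ 58.  415.5]
changed [407, 415, 8, 5, 17] [410.8 417.2]
disc top [136.8 245.1]
knob top [132.4 244.7]
small [125.9 214.1]
slot [382.6 218.1]
[(np.float32(137.4), np.float32(245.4), np.float32(13.15)), (np.float32(121.6), np.float32(214.1), np.float32(12.525))]
```

The disc's circle is found at (137.4,245.4), against a prediction of (136.8,245.1), so the weight stands upright where I set it. I'm handing in.

```bash
python3 -c "
from plant import robot
print(robot.hand_in())"
```

```text
the job is handed in; nothing more can be done
None
```

The job is handed in: by the final measurements the weight stands in the tray beside the smaller one, and the T-head key sits in the slot with its collar on the cover, turned a quarter turn and released; I planned no contact with the small weight, nozzle or ring and the forces showed none, but I did not re-check their positions, and hand-in gave no verdict.

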